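# Lock the sprung carriage of a terrine slicing jig with a T-stud

### The arm

A 6-joint arm with a two-finger parallel gripper is mounted at the origin on the work surface. World frame = base frame: x ahead of the robot, y to its left, z up, the work surface at z = 0. Lengths are in m, angles in rad, forces in N, time in s.
With the tool pointing down it reaches from about 0.25 to 0.85 m from the base axis. Payload 12.5 kg.
Tool frame: the origin (TCP) lies midway between the tips of the shut fingers; the grasp point (between the pads) lies 19 mm behind it (ctrl.tcp_to_grasp is the distance from the TCP to the grasp point, in m); z points along the fingers, y is the line along which they close (so a half turn about z gives the same grasp; the last joint's range is limited). The gripper opens to 93 mm and grips with 3 to 60 N. Pads are 15 mm wide; open, the fingers measure 128 mm over their backs; the gripper's body (75 mm by 188 mm) begins 65 mm behind the grasp point.
Start: joints at [1.099, 0.351, 1.652, -0, 1.139, -0.085], TCP at [0.207, 0.509, 0.219] pointing down, gripper open.
Joint ranges: [-2.75, 2.75], [-0.79, 2.1], [0.01, 2.65], [-1.57, 4.71], [0.07, 3.14], [-2.87, 2.87]. Speed limits (rad/s): [2.22, 2.22, 2.79, 3.14, 3.14, 3.14].

### API

Orientations are given as a 3x3 rotation matrix whose columns are the frame's x, y, z axes.
In Python, from station import ctrl gives the robot as it stands. The module is installed in compiled form; this text tells all that it offers.
- The arm moves only by the tool drive_tool, never from a script. Its argument "targets" is a list of rows, each a list of 5 numbers: the shift along the world's x, y, z each as a share of 300 mm, from -1 to 1, then the turn about the world's z as a share of pi/2 rad, from -1 to 1, then the closure in counts, from 0 (fully open) to 255 (shut). In form: [[x, y, z, roll, grip], ...]. A call has 1 to 12 rows; each row is the pose to reach, as a shift and turn from the pose commanded when the call began; what a row does not reach only later rows make up. A row lasts 1/12 s, in which the tool goes at most 41.7 mm and 7.16 degrees, less where a joint would pass 70% of its speed; a pose out of reach is approached as far as the arm can. A call with a number of a shift or a turn outside -1 to 1 is refused whole. A call with a gripper value outside its range is refused whole. The fingers move at their own pace and stop on an object; "grip_force" is the grip in N (left out, the last holds). Time passes only in rows, so rows that repeat a pose let the fingers close. It gives the time, the measured TCP pose, the force, the opening and the grip force at its end, in the units of the state.
- ctrl.observe(): the state, without advancing time (a new reading comes with each control period).
- ctrl.get_image(name): name is "side" or "top"; returns a dict with "color" (480x640x3 uint8, red, green, blue), "range_z" (480x640 float32, m along the optical axis (not along the pixel's ray), 0 where there is no reading), "camera_matrix" (3x3 intrinsics, pixels), "dist" ([k1, k2, p1, p2, k3] as OpenCV has them; the pictures are not rectified), "T" (4x4, takes a point from camera to world coordinates). Camera axes: x right, y down, z forward; pixel columns grow to the right and rows downward; lengths in m; the calibration is good to about 2 mm. A picture is of the moment at which its call begins.
- ctrl.close_job(): hands the job in; it is judged then, once.
The state is a dict: "time": time; "qpos": joint angles; "joint_velocities": joint speeds; "tau": joint torques, N m; "ee_pos": TCP position; "tcp_rot": TCP orientation; "wrist_force": force on the tool from outside, world axes, zero at the start; "wrist_torque": the same for the moment, N m; "gripper_width": finger opening in m; "grip_force": force on a finger pad.
Only numpy, scipy, OpenCV 4.12 (cv2) and the standard library are available. Lean on these libraries where they do the work, as an engineer would, in place of code of your own. Each camera call takes 0.05 s, during which the arm holds its last target. There are 200 camera calls.

### The job

Take the clamp stud out of its stand and drop its T-head into the open part of the jig's slot, with its handle bar along the slot. Slide it along to push the sprung mould carriage forward until you feel the head meet the end of the channel, never ramming or forcing it, then turn the handle a quarter turn and let go, so that the stud stands locked across the slot and holds the carriage forward. Leave the jar, the cup and the tongs where they are.

Things in the scene. Friction and masses are not known exactly. Their poses are not given: they have to be found in the camera images.
- stud: Loose upright stainless stud, 0.22-0.37 kg; origin on its axis at the barrel's underside, z up. Barrel diameter 40, z 0 to 24; neck diameter 16; handle bar on top along x; stem diameter 11 and T-head below, head parallel to the bar. A half turn about z gives the same stud. Starts hanging in the stand's hole at any yaw, up to 4 mm off centre.
- stud_bar (a point): Centre of the stud's handle bar, the place to grip: bar 50 long (stud x), 12 wide (stud y), 28 tall; this point is 46 mm above the stud's origin.
- stud_head (a point): Centre of the T-head, 12 mm below the stud's origin: 26 long (stud x), 11.5 wide (stud y), 8 tall (stud z -16 to -8), square lower edges, ends cut so that it turns within a radius of 13.3.
- stand: Fixed grey block 75 x 75 x 24 with a 34 mm hole right through at its centre; origin at the centre of its underside. The stud's barrel rests on its top, the head hangs in the hole.
- jig: Fixed white slicing jig, jig x -200 to 270 mm, 130 wide, top at z 26; origin on the counter under the slot's line, x along the slot towards the mould, z up. Steel-lipped T-slot on y = 0, 14 wide, open from jig x -165 until it runs under the carriage; lips 6 thick. Channel below: 16 wide, floor at z 6: there the head yaws only about 10 degrees. Seated, the barrel rests on the top face.
- slot (a point): On the slot's centre line at the jig's top face (jig x -100, z 26 mm), mid-way along the open part: a good place to drop the stud in. Axes as the jig's.
- channel_end (a point): On the slot's line at jig x 1, z 26, under the carriage. Hidden below: an end wall that the head's front end meets when the stud's axis is within 20 mm of here, either way along the slot (varies, cannot be seen, must be felt). Only within 1.5 mm of that spot has the head room to turn, either way. Turned across, it is pushed about 6.5 mm back by the carriage into a seat where it stays locked.
- carriage (a joint): Travel (m) along jig +x of the sprung white carriage with the red mould: 0 at rest, at most 0.056. Springs push it back: 2.5 N at rest plus 100 N/m, negligible friction. The rigid end wall is met with the carriage 11 to 51 mm forward; locked, it stays about 4 to 45 mm forward.
- carriage_face (a point): Centre of the carriage's flat steel end plate that the barrel pushes: 104 wide, jig z 27 to 45, facing jig -x, at jig x -10 mm at rest. The mould stands 30 mm and more ahead of it (jig x), its rim 100 mm above the counter.
- jar: Bystander: glass jar with steel lid, diameter 60, 85 high, upright; origin at the underside.
- cup: Bystander: steel cup, diameter 72, 60 high; origin at the underside.
- tongs: Bystander: steel tongs, 210 long, lying flat along their x; origin near their middle.
There are look-alikes about, which are no part of the job. Leave any green or red look-alike of the stud alone.

How it is judged:
By the outcome, as a careful person would: the job done as asked, in the order asked, and still so for the second after the job is handed in, with the robot touching nothing.
It also fails if it takes over 72 s, if anything falls off the work surface, if the arm or the gripper's body presses on something with over 40 N, if the wrist force passes 120 N, or if a joint passes its speed limit or range.

## Working session

There is one attempt and no reset: what is moved stays moved. The work goes in short steps, Python scripts to look and compute and a tool call to move; the robot and the scene stay as the last step left them, time stands still between calls to the robot, and variables do not carry over. Pictures are saved under pics/ and viewed, at most 10 in all, crops included, and the job is handed in when it is done.

Besides the shell and the picture viewer there is one more tool, called after "Request:" as name(argument=value, ...), one argument or row to a line, values as JSON. drive_tool: Moves the arm, as the interface text tells. Its arguments: {"type":"object","properties":{"targets":{"type":"array","items":{"type":"array","items":{"type":"number"}}},"grip_force":{"type":"number"}},"required":["targets"]}

```bash
mkdir -p pics; cat > h.py <<'E'
import numpy as np,cv2
from station import ctrl
def get(n):
    d=ctrl.get_image(n); return d
def cloud(d):
    # world point for every pixel
    h,w=d["range_z"].shape
    u,v=np.meshgrid(np.arange(w),np.arange(h))
    p=cv2.undistortPoints(np.stack([u,v],-1).reshape(-1,1,2).astype(float),d["camera_matrix"],d["dist"]).reshape(h,w,2)
    z=d["range_z"]
    P=np.dstack([p[...,0]*z,p[...,1]*z,z])
    return P@d["T"][:3,:3].T+d["T"][:3,3]
def onplane(d,uv,z):
    p=cv2.undistortPoints(np.array(uv,float).reshape(-1,1,2),d["camera_matrix"],d["dist"]).reshape(-1,2)
    r=np.c_[p,np.ones(len(p))]@d["T"][:3,:3].T; c=d["T"][:3,3]
    return c+r*((z-c[2])/r[:,2])[:,None]
E
python3 - <<'E'
from h import *
o=ctrl.observe(); print(o)
for n in("top","side"):
    d=get(n); cv2.imwrite(f"pics/{n}0.png",d["color"][...,::-1]); print(n,d["T"].round(3).tolist(),d["camera_matrix"].round(1).tolist())
    np.savez(f"{n}0.npz",**d)
E
```

```text
{'time': 0.0, 'qpos': array([ 1.09941829e+00,  3.51242241e-01,  1.65242515e+00, -7.90420746e-07,
        1.13912244e+00, -8.45821697e-02]), 'joint_velocities': array([ 0.00055311, -0.00132341, -0.00042794, -0.00049278, -0.00198762,
       -0.00065669]), 'tau': array([-3.86976999e-04, -4.97327721e+01, -2.85256469e+01,  6.98283012e-02,
        2.56843865e-02, -8.91744048e-05]), 'ee_pos': array([0.20727942, 0.50906553, 0.21809775]), 'tcp_rot': array([[-9.26122583e-01,  3.77222305e-01, -5.43012437e-04],
       [ 3.77222682e-01,  9.26121973e-01, -1.06693635e-03],
       [ 1.00423561e-04, -1.19295045e-03, -9.99999283e-01]]), 'wrist_force': array([-0.15623963, -0.14393045,  0.95956071]), 'wrist_torque': array([-0.00167271,  0.00469831, -0.02338128]), 'grip_force': 0.0, 'gripper_width': 0.09276546725363063}
top [[0.027, -0.992, 0.123, 0.437], [-0.999, -0.025, 0.021, -0.145], [-0.018, -0.123, -0.992, 1.238], [0.0, 0.0, 0.0, 1.0]] [[615.7, 0.0, 313.1], [0.0, 615.7, 238.8], [0.0, 0.0, 1.0]]
side [[0.87, -0.31, 0.383, 0.131], [-0.493, -0.52, 0.698, -0.934], [-0.017, -0.796, -0.605, 0.799], [0.0, 0.0, 0.0, 1.0]] [[606.9, 0.0, 324.8], [0.0, 606.9, 238.7], [0.0, 0.0, 1.0]]
```

View pics/top0.png

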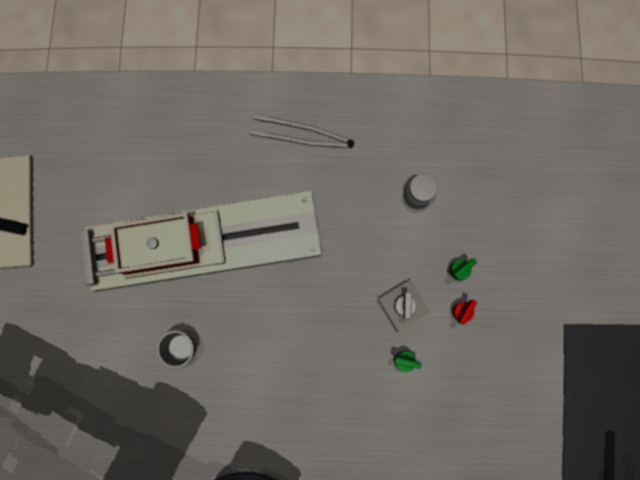

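View pics/side0.png

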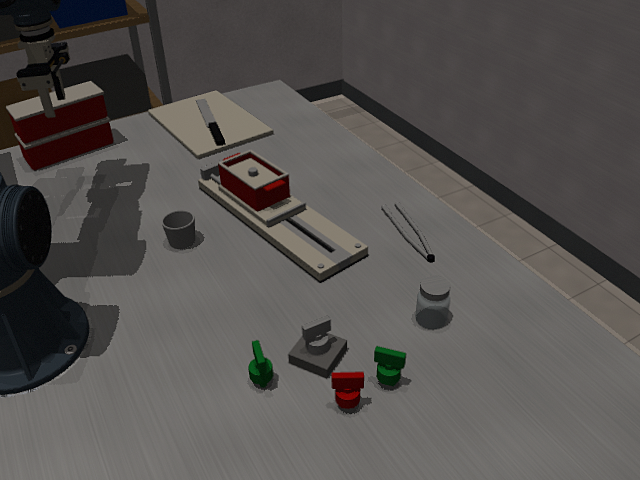

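Top view: the steel stud is at (405,304) in the grey stand. The look-alikes are green at (461,268) and (405,360) and red at (464,311). Only the steel one hangs in the stand, so that fits the description. The jig's slot runs from (298,226) to (222,237), with the carriage at about (210,235). I'll confirm with a crop while measuring.

```bash
python3 - <<'E'
from h import *
d=dict(np.load("top0.npz")); W=cloud(d); c=d["color"]
cv2.imwrite("pics/crop1.png",cv2.resize(np.hstack([c[255:355,355:455],c[180:280,210:330]])[...,::-1],None,fx=3.5,fy=3.5,interpolation=cv2.INTER_CUBIC))
# bar: points with z>0.07 near stud
def rect(m,z,name):
    v,u=np.nonzero(m); P=onplane(d,np.c_[u,v],z)[:,:2]
    r=cv2.minAreaRect((P*1000).astype(np.float32)); print(name,len(u),r, W[m][:,2].min().round(4),np.median(W[m][:,2]).round(4))
    return r
roi=np.zeros(c.shape[:2],bool); roi[265:345,365:440]=1
zz=W[...,2]
rect(roi&(zz>0.072)&(zz<0.1),0.084,"bar")
rect(roi&(zz>0.015)&(zz<0.032),0.024,"stand")
g=c.astype(int).sum(2)
roi[:]=0; roi[205:260,215:310]=1
sl=roi&(g<np.median(g[210:220,250:300])*0.45)
n,l,s,_=cv2.connectedComponentsWithStats(sl.astype(np.uint8)); k=1+s[1:,4].argmax(); print(s[k])
rect(l==k,0.026,"slot")
roi[:]=0; roi[170:310,70:340]=1
rect(roi&(zz>0.018)&(zz<0.033),0.026,"jigtop")
for row in (215,225,250): print(row,[ (u,(W[row,u]*1000).round().astype(int).tolist()) for u in range(214,232,2)])
E
```

```text
bar 192 ((459.9863586425781, -299.55810546875), (48.5684700012207, 13.142361640930176), 0.6851709485054016) 0.0722 0.0832
stand 1088 ((460.4458923339844, -300.54974365234375), (75.95025634765625, 76.27159118652344), 32.09199523925781) 0.0151 0.0236
[221 223  77  21 431]
slot 431 ((598.5906982421875, -11.079994201660156), (20.240686416625977, 153.99359130859375), 10.730916976928711) -0.0025 0.0056
jigtop 7643 ((578.4771728515625, 107.07099914550781), (132.20269775390625, 470.1785583496094), 10.699258804321289) 0.0181 0.0253
215 [(214, [628, 78, 42]), (216, [628, 74, 44]), (218, [629, 71, 39]), (220, [630, 69, 30]), (222, [630, 65, 28]), (224, [630, 61, 28]), (226, [631, 57, 25]), (228, [632, 54, 22]), (230, [631, 49, 26])]
225 [(214, [609, 78, 38]), (216, [607, 73, 46]), (218, [608, 70, 42]), (220, [610, 68, 30]), (222, [610, 64, 27]), (224, [611, 60, 26]), (226, [611, 57, 24]), (228, [611, 52, 25]), (230, [611, 48, 27])]
250 [(214, [559, 76, 37]), (216, [559, 72, 38]), (218, [559, 67, 41]), (220, [558, 63, 46]), (222, [559, 59, 42]), (224, [561, 59, 23]), (226, [561, 54, 24]), (228, [560, 50, 27]), (230, [561, 46, 25])]
```

View pics/crop1.png

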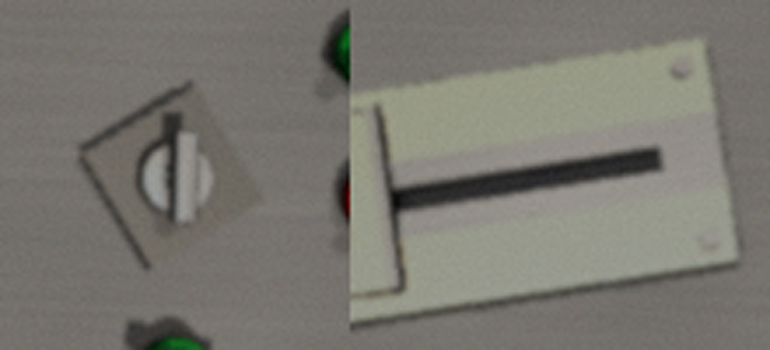

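The crop confirms it: the steel stud sits in the grey stand, bar centre at about (405,304), and the slot is clear. Its bar lies along world x at (0.460, -0.2996), and the slot axis is at about 100.7°. I'll start moving.

Request:
drive_tool(
  targets=[
    [0.28, -1, 0, 0.254, 110],
    [0.28, -1, 0, 0.254, 110],
    [0.28, -1, 0, 0.254, 110],
    [0.28, -1, 0, 0.254, 110],
    [0.28, -1, 0, 0.254, 110],
    [0.28, -1, 0, 0.254, 110],
    [0.28, -1, 0, 0.254, 110],
    [0.28, -1, 0, 0.254, 110],
  ],
  grip_force=15,
)

```text
time: 0.77
ee_pos: [0.2913, 0.2064, 0.2185]
tcp_rot: [[-1.0, -0.011, -0.0], [-0.011, 1.0, -0.001], [0.0, -0.001, -1.0]]
wrist_force: [0.5, 0.8, 0.0]
gripper_width: 0.0534
grip_force: 0.0
```

Request:
drive_tool(
  targets=[
    [0.28, -1, 0, 0, 110],
    [0.28, -1, 0, 0, 110],
    [0.28, -1, 0, 0, 110],
    [0.28, -1, 0, 0, 110],
    [0.28, -1, 0, 0, 110],
    [0.28, -1, 0, 0, 110],
    [0.28, -1, 0, 0, 110],
    [0.28, -1, 0, 0, 110],
  ],
)

```text
time: 1.43
ee_pos: [0.376, -0.0944, 0.2187]
tcp_rot: [[-1.0, -0.01, 0.001], [-0.01, 1.0, -0.001], [-0.001, -0.001, -1.0]]
wrist_force: [0.2, 0.0, -0.8]
gripper_width: 0.0529
grip_force: 0.0
```

Request:
drive_tool(
  targets=[
    [0.28, -0.69, -0.3, 0, 110],
    [0.28, -0.69, -0.3, 0, 110],
    [0.28, -0.69, -0.3, 0, 110],
    [0.28, -0.69, -0.3, 0, 110],
    [0.28, -0.69, -0.3, 0, 110],
    [0.28, -0.69, -0.3, 0, 110],
    [0.28, -0.69, -0.3, 0, 110],
    [0.28, -0.69, -0.3, 0, 110],
  ],
)

```text
time: 2.1
ee_pos: [0.4589, -0.2982, 0.1273]
tcp_rot: [[-1.0, -0.011, -0.002], [-0.011, 1.0, 0.002], [0.002, 0.002, -1.0]]
wrist_force: [-0.0, 0.5, -0.1]
gripper_width: 0.0527
grip_force: 0.0
```

```bash
python3 - <<'E'
from h import *
o=ctrl.observe(); print(o["time"],o["ee_pos"],o["tcp_rot"][:,1],np.degrees(o["qpos"]).round(1),o["gripper_width"],o["wrist_force"])
# slot edges per column at half intensity, top0
d=dict(np.load("top0.npz")); g=cv2.cvtColor(d["color"],cv2.COLOR_RGB2GRAY).astype(float)
E=[[],[]]
for u in range(232,292):
    y=237-(u-222)*11/76
    v=np.arange(int(y)-9,int(y)+10); p=g[v,u]; hi=np.median(np.r_[p[:5],p[-5:]]); lo=p[7:12].min(); t=(hi+lo)/2
    k=np.nonzero(p<t)[0]; a,b=k[0],k[-1]
    E[0].append((u,v[a]-(t-p[a])/(p[a-1]-p[a]))); E[1].append((u,v[b]+(t-p[b])/(p[b+1]-p[b])))
L=[]
for e in E:
    P=onplane(d,e,0.026)[:,:2]; f=np.polyfit(P[:,1],P[:,0],1); L.append(f); print("edge",np.degrees(np.arctan(f[0])),np.polyval(f,-.011),np.std(P[:,0]-np.polyval(f,P[:,1])))
f=(L[0]+L[1])/2; dr=np.array([f[0],1]);dr/=np.hypot(*dr); print("mid",f,"x at y=-.011,-.0256,.07:",[np.polyval(f,y) for y in(-.011,-.0256,.07)])
E
```

```text
2.1 [ 0.45892979 -0.29819292  0.12727721] [-0.01056059  0.99994304  0.00154423] [ -37.9   26.3   99.7    0.    54.1 -128.5] 0.05269541707302151 [-0.00243642  0.53662499 -0.07690962]
edge -10.462725615937314 0.6072537347136531 0.00013592137114955494
edge -10.445993581931047 0.593747883887882 0.00021387499964980796
mid [-0.18451523  0.59847114] x at y=-.011,-.0256,.07: [np.float64(0.6005008093007675), np.float64(0.6031947316934007), np.float64(0.5855550754786254)]
```

Request:
drive_tool(
  targets=[
    [0.003, -0.005, -0.12, 0, 110],
    [0.003, -0.005, -0.2, 0, 110],
    [0.003, -0.005, -0.244, 0, 110],
    [0.003, -0.005, -0.244, 0, 110],
    [0.003, -0.005, -0.244, 0, 230],
    [0.003, -0.005, -0.244, 0, 230],
    [0.003, -0.005, -0.244, 0, 230],
    [0.003, -0.005, -0.244, 0, 230],
    [0.003, -0.005, -0.244, 0, 230],
    [0.003, -0.005, -0.244, 0, 230],
  ],
  grip_force=30,
)

```text
time: 2.93
ee_pos: [0.4605, -0.2992, 0.0559]
tcp_rot: [[-1.0, -0.012, 0.001], [-0.012, 1.0, -0.0], [-0.001, -0.0, -1.0]]
wrist_force: [0.1, 0.5, 0.0]
gripper_width: 0.0175
grip_force: 0.0
```

Request:
drive_tool(
  targets=[
    [0, 0, 0, 0, 255],
    [0, 0, 0, 0, 255],
    [0, 0, 0, 0, 255],
    [0, 0, 0, 0, 255],
  ],
)

```text
time: 3.27
ee_pos: [0.4606, -0.2994, 0.0559]
tcp_rot: [[-1.0, -0.012, 0.001], [-0.012, 1.0, -0.001], [-0.001, -0.001, -1.0]]
wrist_force: [-0.6, 1.0, 6.4]
gripper_width: 0.0119
grip_force: 63.9
```

Request:
drive_tool(
  targets=[
    [0, 0, 0.03, 0, 255],
    [0, 0, 0.1, 0, 255],
    [0, 0, 0.2, 0, 255],
    [0, 0, 0.25, 0, 255],
    [0, 0, 0.25, 0, 255],
    [0, 0, 0.25, 0, 255],
  ],
)

```text
time: 3.77
ee_pos: [0.4603, -0.2991, 0.1306]
tcp_rot: [[-1.0, -0.012, 0.001], [-0.012, 1.0, -0.0], [-0.001, -0.0, -1.0]]
wrist_force: [-0.4, 0.3, -4.2]
gripper_width: 0.0116
grip_force: 62.3
```

```bash
python3 - <<'E'
from h import *
d=get("side"); c=d["color"]
cv2.imwrite("pics/side1.png",cv2.resize(c[210:410,220:440][...,::-1],None,fx=3,fy=3))
o=ctrl.observe(); print(o)
E
```

```text
{'time': 3.8167, 'qpos': array([-6.61033348e-01,  4.57350085e-01,  1.73736271e+00,  2.41885847e-05,
        9.48245544e-01, -2.24401755e+00]), 'joint_velocities': array([-0.00164398,  0.02012118,  0.01020657, -0.00043997, -0.00081003,
       -0.00114211]), 'tau': array([ 1.87473698e-02, -5.60520887e+01, -2.71314222e+01, -5.05925284e-02,
        7.33525353e-02, -7.67549209e-04]), 'ee_pos': array([ 0.4598079 , -0.2987056 ,  0.12955866]), 'tcp_rot': array([[-9.99925338e-01, -1.21729980e-02, -1.06594784e-03],
       [-1.21739106e-02,  9.99925531e-01,  8.53948213e-04],
       [ 1.05547335e-03,  8.66861209e-04, -9.99999067e-01]]), 'wrist_force': array([ 0.3281852 ,  1.39632315, -3.55172721]), 'wrist_torque': array([ 0.06099278, -0.01776553,  0.00727599]), 'grip_force': 62.301583327353, 'gripper_width': 0.011912599208541241}
```

View pics/side1.png

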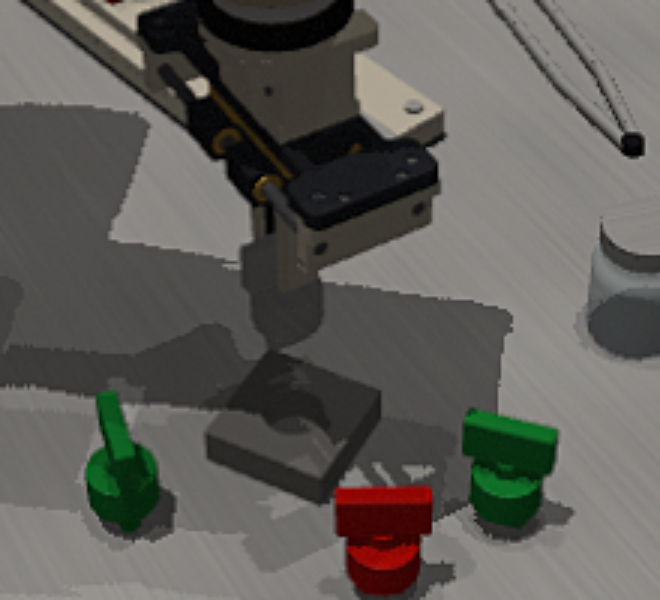

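Lifted cleanly, with the stud hanging in the gripper above the stand at about (275,310) of the crop. Now to the slot.

Request:
drive_tool(
  targets=[
    [0, 0, 0.1, 0, 255],
    [0.1, 0.2, 0.1, -0.1, 255],
    [0.476, 0.912, 0.1, -0.891, 255],
    [0.476, 0.912, 0.1, -0.891, 255],
    [0.476, 0.912, 0.1, -0.891, 255],
    [0.476, 0.912, 0.1, -0.891, 255],
    [0.476, 0.912, 0.1, -0.891, 255],
    [0.476, 0.912, 0.1, -0.891, 255],
    [0.476, 0.912, 0.1, -0.891, 255],
    [0.476, 0.912, 0.1, -0.891, 255],
    [0.476, 0.912, 0.1, -0.891, 255],
    [0.476, 0.912, 0.1, -0.891, 255],
  ],
)

```text
time: 4.82
ee_pos: [0.6023, -0.0245, 0.1581]
tcp_rot: [[-0.273, 0.962, -0.004], [0.962, 0.273, 0.0], [0.001, -0.003, -1.0]]
wrist_force: [0.3, -0.3, -2.7]
gripper_width: 0.0116
grip_force: 40.5
```

Request:
drive_tool(
  targets=[
    [0, 0, 0, -0.07, 255],
    [0, 0, -0.1, -0.07, 255],
    [0, 0, -0.2, -0.07, 255],
    [0, 0, -0.24, -0.07, 255],
    [0, 0, -0.24, -0.07, 255],
    [0, 0, -0.24, -0.07, 255],
  ],
)

```text
time: 5.32
ee_pos: [0.6028, -0.0255, 0.0879]
tcp_rot: [[-0.171, 0.985, -0.002], [0.985, 0.171, 0.0], [0.001, -0.002, -1.0]]
wrist_force: [0.2, -0.6, -3.0]
gripper_width: 0.0118
grip_force: 40.1
```

```bash
python3 - <<'E'
from h import *
d=get("side"); c=d["color"]; np.savez("side2.npz",**d)
cv2.imwrite("pics/side2.png",cv2.resize(c[190:300,220:380][...,::-1],None,fx=5,fy=5,interpolation=cv2.INTER_CUBIC))
o=ctrl.observe(); print(o["ee_pos"],np.degrees(np.arctan2(*o["tcp_rot"][1::-1,1])),o["wrist_force"],o["wrist_torque"],o["time"])
E
```

```text
[ 0.60360129 -0.02559733  0.08907057] 9.835000185839974 [ 0.45756292 -0.73867828 -3.22391548] [-0.04216121  0.01375068 -0.00386638] 5.3667
```

View pics/side2.png

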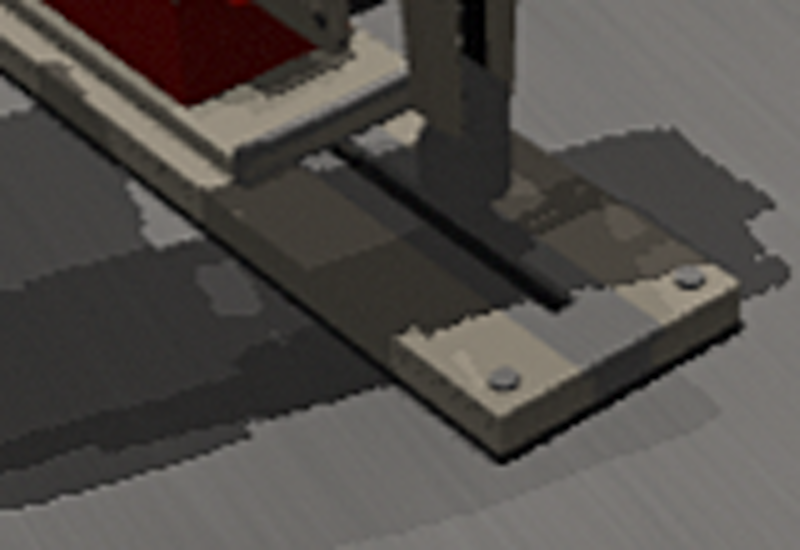

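Stud held above the slot: barrel at about (465,150), slot end at about (560,300) in the crop. I'll lower it gently and feel for the lips.

Request:
drive_tool(
  targets=[
    [0, 0, -0.02, 0.007, 255],
    [0, 0, -0.035, 0.007, 255],
    [0, 0, -0.043, 0.007, 255],
    [0, 0, -0.048, 0.007, 255],
    [0, 0, -0.052, 0.007, 255],
    [0, 0, -0.052, 0.007, 255],
  ],
)

```text
time: 5.87
ee_pos: [0.6031, -0.0255, 0.0727]
tcp_rot: [[-0.181, 0.983, -0.0], [0.983, 0.181, 0.0], [0.0, -0.0, -1.0]]
wrist_force: [0.1, 0.5, -3.9]
gripper_width: 0.0118
grip_force: 40.1
```

Request:
drive_tool(
  targets=[
    [0, 0, -0.004, 0, 255],
    [0, 0, -0.008, 0, 255],
    [0, 0, -0.008, 0, 255],
  ],
)

```text
time: 6.12
ee_pos: [0.6031, -0.0255, 0.0703]
tcp_rot: [[-0.182, 0.983, -0.0], [0.983, 0.182, -0.0], [0.0, -0.0, -1.0]]
wrist_force: [0.2, 0.2, -3.9]
gripper_width: 0.0121
grip_force: 40.1
```

No contact, so the head is entering the slot.

Request:
drive_tool(
  targets=[
    [0, 0, -0.008, 0, 255],
    [0, 0, -0.016, 0, 255],
    [0, 0, -0.024, 0, 255],
    [0, 0, -0.032, 0, 255],
    [0, 0, -0.036, 0, 255],
    [0, 0, -0.036, 0, 255],
  ],
)

```text
time: 6.62
ee_pos: [0.6029, -0.0255, 0.0592]
tcp_rot: [[-0.182, 0.983, -0.001], [0.983, 0.182, 0.0], [0.0, -0.001, -1.0]]
wrist_force: [-0.6, 0.6, -3.2]
gripper_width: 0.0119
grip_force: 40.1
```

Request:
drive_tool(
  targets=[
    [0, 0, -0.002, 0, 255],
    [0, 0, -0.004, 0, 255],
    [0, 0, -0.004, 0, 255],
  ],
)

```text
time: 6.87
ee_pos: [0.6032, -0.0255, 0.0586]
tcp_rot: [[-0.181, 0.983, 0.0], [0.983, 0.181, -0.0], [-0.0, 0.0, -1.0]]
wrist_force: [1.0, 0.6, -2.6]
gripper_width: 0.0116
grip_force: 40.2
```

Request:
drive_tool(
  targets=[
    [0, 0, -0.002, 0, 255],
    [0, 0, -0.002, 0, 255],
  ],
)

```text
time: 7.03
ee_pos: [0.6032, -0.0255, 0.0585]
tcp_rot: [[-0.182, 0.983, 0.0], [0.983, 0.182, -0.0], [-0.0, 0.0, -1.0]]
wrist_force: [-2.6, 0.3, 4.8]
gripper_width: 0.0114
grip_force: 40.3
```

Request:
drive_tool(
  targets=[
    [-0.003, 0.016, 0, 0, 255],
    [-0.009, 0.049, 0, 0, 255],
    [-0.015, 0.082, 0, 0, 255],
    [-0.021, 0.115, 0, 0, 255],
    [-0.027, 0.147, 0, 0, 255],
    [-0.033, 0.18, 0, 0, 255],
    [-0.036, 0.197, 0, 0, 255],
    [-0.036, 0.197, 0, 0, 255],
  ],
)

```text
time: 7.7
ee_pos: [0.5926, 0.0355, 0.0585]
tcp_rot: [[-0.183, 0.983, 0.001], [0.983, 0.183, 0.0], [0.0, 0.001, -1.0]]
wrist_force: [-0.3, 2.7, 7.1]
gripper_width: 0.0117
grip_force: 40.3
```

Request:
drive_tool(
  targets=[
    [-0.001, 0.006, 0.001, 0, 255],
    [-0.0025, 0.013, 0.001, 0, 255],
    [-0.0025, 0.013, 0.001, 0, 255],
  ],
)

```text
time: 7.95
ee_pos: [0.5918, 0.0382, 0.0585]
tcp_rot: [[-0.182, 0.983, 0.001], [0.983, 0.182, 0.0], [-0.0, 0.001, -1.0]]
wrist_force: [0.9, -0.1, 5.9]
gripper_width: 0.0119
grip_force: 40.3
```

Request:
drive_tool(
  targets=[
    [-0.001, 0.006, 0, 0, 255],
    [-0.002, 0.01, 0, 0, 255],
    [-0.002, 0.01, 0, 0, 255],
  ],
)

```text
time: 8.2
ee_pos: [0.5913, 0.0408, 0.0585]
tcp_rot: [[-0.182, 0.983, 0.001], [0.983, 0.182, -0.0], [-0.001, 0.001, -1.0]]
wrist_force: [1.6, -2.9, 4.9]
gripper_width: 0.0113
grip_force: 40.3
```

Request:
drive_tool(
  targets=[
    [-0.001, 0.006, 0, 0, 255],
    [-0.002, 0.01, 0, 0, 255],
    [-0.002, 0.01, 0, 0, 255],
  ],
)

```text
time: 8.45
ee_pos: [0.5907, 0.0437, 0.0585]
tcp_rot: [[-0.182, 0.983, 0.001], [0.983, 0.182, -0.0], [-0.001, 0.001, -1.0]]
wrist_force: [1.0, -3.6, 5.5]
gripper_width: 0.0119
grip_force: 40.3
```

Request:
drive_tool(
  targets=[
    [-0.001, 0.006, 0, 0, 255],
    [-0.002, 0.01, 0, 0, 255],
    [-0.002, 0.01, 0, 0, 255],
  ],
)

```text
time: 8.7
ee_pos: [0.5902, 0.0465, 0.0585]
tcp_rot: [[-0.182, 0.983, 0.001], [0.983, 0.182, -0.001], [-0.001, 0.001, -1.0]]
wrist_force: [1.3, -5.5, 5.2]
gripper_width: 0.0117
grip_force: 40.2
```

Carriage contact felt at y of about 0.041, with about 2.5 N. The wall can't come before y of about 0.051.

Request:
drive_tool(
  targets=[
    [-0.001, 0.005, 0.001, 0, 255],
    [-0.002, 0.01, 0.001, 0, 255],
    [-0.002, 0.01, 0.001, 0, 255],
  ],
)

```text
time: 8.95
ee_pos: [0.5895, 0.0496, 0.0586]
tcp_rot: [[-0.182, 0.983, 0.001], [0.983, 0.182, -0.001], [-0.001, 0.001, -1.0]]
wrist_force: [1.4, -4.9, 2.5]
gripper_width: 0.0117
grip_force: 40.0
```

Request:
drive_tool(
  targets=[
    [-0.0005, 0.0025, 0, 0, 255],
    [-0.001, 0.005, 0, 0, 255],
    [-0.001, 0.005, 0, 0, 255],
  ],
)

```text
time: 9.2
ee_pos: [0.5893, 0.0509, 0.0586]
tcp_rot: [[-0.182, 0.983, 0.001], [0.983, 0.182, -0.001], [-0.001, 0.001, -1.0]]
wrist_force: [1.2, -5.9, 2.7]
gripper_width: 0.0118
grip_force: 40.0
```

Request:
drive_tool(
  targets=[
    [-0.0005, 0.0025, 0, 0, 255],
    [-0.001, 0.005, 0, 0, 255],
    [-0.001, 0.005, 0, 0, 255],
  ],
)

```text
time: 9.45
ee_pos: [0.589, 0.0524, 0.0586]
tcp_rot: [[-0.182, 0.983, 0.001], [0.983, 0.182, -0.001], [-0.001, 0.001, -1.0]]
wrist_force: [1.9, -4.5, 2.5]
gripper_width: 0.0117
grip_force: 40.0
```

Request:
drive_tool(
  targets=[
    [-0.0005, 0.0025, 0, 0, 255],
    [-0.001, 0.005, 0, 0, 255],
    [-0.001, 0.005, 0, 0, 255],
  ],
)

```text
time: 9.7
ee_pos: [0.5887, 0.0539, 0.0585]
tcp_rot: [[-0.182, 0.983, 0.001], [0.983, 0.182, -0.001], [-0.001, 0.001, -1.0]]
wrist_force: [2.5, -5.4, 2.4]
gripper_width: 0.0118
grip_force: 40.0
```

Request:
drive_tool(
  targets=[
    [-0.0005, 0.0025, 0, 0, 255],
    [-0.001, 0.005, 0, 0, 255],
    [-0.001, 0.005, 0, 0, 255],
  ],
)

```text
time: 9.95
ee_pos: [0.5884, 0.0554, 0.0586]
tcp_rot: [[-0.182, 0.983, 0.001], [0.983, 0.182, -0.001], [-0.001, 0.001, -1.0]]
wrist_force: [2.2, -5.1, 3.3]
gripper_width: 0.012
grip_force: 40.0
```

Request:
drive_tool(
  targets=[
    [-0.0005, 0.0025, 0, 0, 255],
    [-0.001, 0.005, 0, 0, 255],
    [-0.001, 0.005, 0, 0, 255],
  ],
)

```text
time: 10.2
ee_pos: [0.5881, 0.0569, 0.0586]
tcp_rot: [[-0.182, 0.983, 0.001], [0.983, 0.182, -0.001], [-0.001, 0.001, -1.0]]
wrist_force: [2.9, -5.0, 1.7]
gripper_width: 0.0115
grip_force: 40.0
```

Request:
drive_tool(
  targets=[
    [-0.0004, 0.0025, 0, 0, 255],
    [-0.0008, 0.005, 0, 0, 255],
    [-0.0008, 0.005, 0, 0, 255],
  ],
)

```text
time: 10.45
ee_pos: [0.5879, 0.0583, 0.0586]
tcp_rot: [[-0.182, 0.983, 0.001], [0.983, 0.182, -0.001], [-0.001, 0.001, -1.0]]
wrist_force: [2.7, -7.4, 2.7]
gripper_width: 0.0121
grip_force: 39.9
```

Request:
drive_tool(
  targets=[
    [-0.0002, 0.001, 0, 0, 255],
    [-0.0004, 0.002, 0, 0, 255],
    [-0.0004, 0.002, 0, 0, 255],
  ],
)

```text
time: 10.7
ee_pos: [0.5878, 0.0589, 0.0586]
tcp_rot: [[-0.182, 0.983, 0.001], [0.983, 0.182, -0.001], [-0.001, 0.001, -1.0]]
wrist_force: [2.9, -6.3, 2.3]
gripper_width: 0.0118
grip_force: 39.9
```

Just noise. Continuing.

Request:
drive_tool(
  targets=[
    [-0.0004, 0.0025, 0, 0, 255],
    [-0.0008, 0.005, 0, 0, 255],
    [-0.0008, 0.005, 0, 0, 255],
  ],
)

```text
time: 10.95
ee_pos: [0.5875, 0.0604, 0.0586]
tcp_rot: [[-0.182, 0.983, 0.001], [0.983, 0.182, -0.001], [-0.001, 0.001, -1.0]]
wrist_force: [2.8, -5.3, 3.2]
gripper_width: 0.0117
grip_force: 39.9
```

Request:
drive_tool(
  targets=[
    [-0.0004, 0.0025, 0, 0, 255],
    [-0.0008, 0.005, 0, 0, 255],
    [-0.0008, 0.005, 0, 0, 255],
  ],
)

```text
time: 11.2
ee_pos: [0.5872, 0.0619, 0.0586]
tcp_rot: [[-0.182, 0.983, 0.001], [0.983, 0.182, -0.001], [-0.001, 0.001, -1.0]]
wrist_force: [2.0, -6.5, 2.7]
gripper_width: 0.0116
grip_force: 39.9
```

Request:
drive_tool(
  targets=[
    [-0.0004, 0.0025, 0, 0, 255],
    [-0.0009, 0.005, 0, 0, 255],
    [-0.0009, 0.005, 0, 0, 255],
  ],
)

```text
time: 11.45
ee_pos: [0.5869, 0.0634, 0.0586]
tcp_rot: [[-0.182, 0.983, 0.001], [0.983, 0.182, -0.001], [-0.001, 0.001, -1.0]]
wrist_force: [2.6, -6.3, 2.6]
gripper_width: 0.0116
grip_force: 39.9
```

Request:
drive_tool(
  targets=[
    [-0.0004, 0.0025, 0, 0, 255],
    [-0.0009, 0.005, 0, 0, 255],
    [-0.0009, 0.005, 0, 0, 255],
  ],
)

```text
time: 11.7
ee_pos: [0.5867, 0.0648, 0.0586]
tcp_rot: [[-0.182, 0.983, 0.001], [0.983, 0.182, -0.001], [-0.001, 0.001, -1.0]]
wrist_force: [2.9, -6.5, 2.5]
gripper_width: 0.0118
grip_force: 39.9
```

Request:
drive_tool(
  targets=[
    [-0.0004, 0.0025, 0, 0, 255],
    [-0.0009, 0.005, 0, 0, 255],
    [-0.0009, 0.005, 0, 0, 255],
  ],
)

```text
time: 11.95
ee_pos: [0.5864, 0.0663, 0.0586]
tcp_rot: [[-0.182, 0.983, 0.001], [0.983, 0.182, -0.001], [-0.001, 0.001, -1.0]]
wrist_force: [2.6, -6.7, 2.3]
gripper_width: 0.0116
grip_force: 39.9
```

Request:
drive_tool(
  targets=[
    [-0.0004, 0.0025, 0, 0, 255],
    [-0.0009, 0.005, 0, 0, 255],
    [-0.0009, 0.005, 0, 0, 255],
  ],
)

```text
time: 12.2
ee_pos: [0.5861, 0.0678, 0.0586]
tcp_rot: [[-0.182, 0.983, 0.001], [0.983, 0.182, -0.001], [-0.001, 0.001, -1.0]]
wrist_force: [2.2, -6.7, 2.8]
gripper_width: 0.0123
grip_force: 39.9
```

Request:
drive_tool(
  targets=[
    [-0.0004, 0.0025, 0, 0, 255],
    [-0.0009, 0.005, 0, 0, 255],
    [-0.0009, 0.005, 0, 0, 255],
  ],
)

```text
time: 12.45
ee_pos: [0.5859, 0.0693, 0.0586]
tcp_rot: [[-0.182, 0.983, 0.001], [0.983, 0.182, -0.001], [-0.001, 0.001, -1.0]]
wrist_force: [2.8, -6.3, 2.2]
gripper_width: 0.0121
grip_force: 39.8
```

Request:
drive_tool(
  targets=[
    [-0.0004, 0.0025, 0, 0, 255],
    [-0.0009, 0.005, 0, 0, 255],
    [-0.0009, 0.005, 0, 0, 255],
  ],
)

```text
time: 12.7
ee_pos: [0.5856, 0.0707, 0.0586]
tcp_rot: [[-0.182, 0.983, 0.001], [0.983, 0.182, -0.001], [-0.001, 0.001, -1.0]]
wrist_force: [1.0, -6.5, 2.9]
gripper_width: 0.0121
grip_force: 39.8
```

Request:
drive_tool(
  targets=[
    [-0.0004, 0.0025, 0, 0, 255],
    [-0.0009, 0.005, 0, 0, 255],
    [-0.0009, 0.005, 0, 0, 255],
  ],
)

```text
time: 12.95
ee_pos: [0.5853, 0.0722, 0.0586]
tcp_rot: [[-0.182, 0.983, 0.001], [0.983, 0.182, -0.001], [-0.001, 0.001, -1.0]]
wrist_force: [2.3, -7.1, 3.1]
gripper_width: 0.012
grip_force: 39.8
```

Request:
drive_tool(
  targets=[
    [-0.0004, 0.0025, 0, 0, 255],
    [-0.0009, 0.005, 0, 0, 255],
    [-0.0009, 0.005, 0, 0, 255],
  ],
)

```text
time: 13.2
ee_pos: [0.585, 0.0737, 0.0586]
tcp_rot: [[-0.182, 0.983, 0.001], [0.983, 0.182, -0.001], [-0.001, 0.001, -1.0]]
wrist_force: [2.1, -7.4, 3.6]
gripper_width: 0.0118
grip_force: 39.8
```

Request:
drive_tool(
  targets=[
    [-0.0004, 0.0025, 0, 0, 255],
    [-0.0009, 0.005, 0, 0, 255],
    [-0.0009, 0.005, 0, 0, 255],
  ],
)

```text
time: 13.45
ee_pos: [0.5848, 0.0752, 0.0586]
tcp_rot: [[-0.182, 0.983, 0.001], [0.983, 0.182, -0.001], [-0.001, 0.001, -1.0]]
wrist_force: [1.6, -6.5, 2.6]
gripper_width: 0.0119
grip_force: 39.8
```

Request:
drive_tool(
  targets=[
    [-0.0004, 0.0025, 0, 0, 255],
    [-0.0009, 0.005, 0, 0, 255],
    [-0.0009, 0.005, 0, 0, 255],
  ],
)

```text
time: 13.7
ee_pos: [0.5845, 0.0767, 0.0586]
tcp_rot: [[-0.182, 0.983, 0.001], [0.983, 0.182, -0.001], [-0.001, 0.001, -1.0]]
wrist_force: [2.5, -6.8, 3.1]
gripper_width: 0.0119
grip_force: 39.8
```

Request:
drive_tool(
  targets=[
    [-0.0004, 0.0025, 0, 0, 255],
    [-0.0009, 0.005, 0, 0, 255],
    [-0.0009, 0.005, 0, 0, 255],
  ],
)

```text
time: 13.95
ee_pos: [0.5843, 0.0778, 0.0587]
tcp_rot: [[-0.182, 0.983, 0.001], [0.983, 0.182, -0.002], [-0.002, 0.001, -1.0]]
wrist_force: [1.8, -10.1, 4.4]
gripper_width: 0.0117
grip_force: 38.5
```

Request:
drive_tool(
  targets=[
    [-0.0002, 0.001, 0, 0, 255],
    [-0.0003, 0.0015, 0, 0, 255],
    [-0.0003, 0.0015, 0, 0, 255],
  ],
)

```text
time: 14.2
ee_pos: [0.5842, 0.078, 0.0588]
tcp_rot: [[-0.182, 0.983, 0.001], [0.983, 0.182, -0.002], [-0.002, 0.001, -1.0]]
wrist_force: [2.1, -11.8, 4.7]
gripper_width: 0.0117
grip_force: 38.0
```

The wall is met: motion has stalled and the force has gone from about 7 N to 12 N. I'll ease back slightly and check the mould's height against the gripper's body before turning.

Request:
drive_tool(
  targets=[
    [0.0002, -0.001, 0, 0, 255],
    [0.0003, -0.0015, 0, 0, 255],
    [0.0003, -0.0015, 0, 0, 255],
  ],
)

```text
time: 14.45
ee_pos: [0.5843, 0.0779, 0.0588]
tcp_rot: [[-0.182, 0.983, 0.001], [0.983, 0.182, -0.001], [-0.002, 0.001, -1.0]]
wrist_force: [2.0, -9.6, 4.8]
gripper_width: 0.012
grip_force: 38.0
```

```bash
python3 - <<'E'
from h import *
W=cloud(dict(np.load("top0.npz")))[205:285,85:225].reshape(-1,3); print(np.percentile(W[:,2],[50,90,99,100]))
E
```

```text
[0.04070879 0.09579822 0.10326788 1.23777244]
```

Request:
drive_tool(
  targets=[
    [0, 0, 0, 0.04, 255],
    [0, 0, 0, 0.08, 255],
    [0, 0, 0, 0.12, 255],
    [0, 0, 0, 0.16, 255],
    [0, 0, 0, 0.2, 255],
    [0, 0, 0, 0.2, 255],
  ],
)

```text
time: 14.95
ee_pos: [0.5853, 0.0782, 0.0588]
tcp_rot: [[-0.48, 0.877, 0.004], [0.877, 0.48, -0.001], [-0.003, 0.003, -1.0]]
wrist_force: [6.2, -7.9, 1.4]
gripper_width: 0.0116
grip_force: 37.7
```

```bash
python3 - <<'E'
from h import *
o=ctrl.observe(); print(o["ee_pos"],np.degrees(np.arctan2(*o["tcp_rot"][1::-1,1])),o["wrist_force"],o["wrist_torque"],o["gripper_width"],o["time"])
E
```

```text
[0.58529809 0.07817501 0.05884216] 28.68557671974963 [ 6.16495908 -7.94162075  1.37516037] [-1.61316524 -1.20976778 -0.04754659] 0.011577285359511994 14.95
```

Request:
drive_tool(
  targets=[
    [0.003, 0, 0, 0.04, 255],
    [0.004, 0, 0, 0.08, 255],
    [0.005, 0.001, 0, 0.12, 255],
    [0.0055, 0.001, 0, 0.16, 255],
    [0.0055, 0.001, 0, 0.2, 255],
    [0.0055, 0.001, 0, 0.2, 255],
  ],
)

```text
time: 15.45
ee_pos: [0.586, 0.0786, 0.0587]
tcp_rot: [[-0.728, 0.686, 0.001], [0.686, 0.728, -0.001], [-0.001, 0.0, -1.0]]
wrist_force: [2.1, -6.5, 5.4]
gripper_width: 0.0118
grip_force: 37.8
```

```bash
cat > s.py <<'E'
from h import *
o=ctrl.observe(); print(o["ee_pos"],np.degrees(np.arctan2(*o["tcp_rot"][1::-1,1])),o["wrist_force"],o["wrist_torque"],o["gripper_width"],o["time"])
E
python3 s.py
```

```text
[0.58598343 0.07860543 0.05872192] 46.6836107798393 [ 2.05907122 -6.49289196  5.37959844] [-1.28217176 -0.31351464 -0.01142735] 0.01178753903391183 15.45
```

Request:
drive_tool(
  targets=[
    [0.0005, 0.0005, 0, 0.04, 255],
    [0.001, 0.001, 0, 0.08, 255],
    [0.0015, 0.0015, 0, 0.12, 255],
    [0.0015, 0.0015, 0, 0.16, 255],
    [0.0015, 0.0015, 0, 0.2, 255],
    [0.0015, 0.0015, 0, 0.2, 255],
  ],
)

```text
time: 15.95
ee_pos: [0.5861, 0.0788, 0.0587]
tcp_rot: [[-0.904, 0.428, 0.0], [0.428, 0.904, -0.001], [-0.001, -0.001, -1.0]]
wrist_force: [0.4, -7.9, 6.1]
gripper_width: 0.0119
grip_force: 37.6
```

```bash
python3 s.py
```

```text
[0.58610599 0.07877205 0.05871851] 64.68854470352444 [ 0.36606422 -7.91111017  6.10108312] [-1.6685965   0.01229772 -0.04013855] 0.011885147237206073 15.95
```

Request:
drive_tool(
  targets=[
    [0, 0.0005, 0, 0.04, 255],
    [0, 0.001, 0, 0.08, 255],
    [0, 0.001, 0, 0.12, 255],
    [0, 0.001, 0, 0.16, 255],
    [0, 0.001, 0, 0.2, 255],
    [0, 0.001, 0, 0.2, 255],
  ],
)

```text
time: 16.45
ee_pos: [0.5861, 0.079, 0.0587]
tcp_rot: [[-0.992, 0.127, 0.0], [0.127, 0.992, -0.001], [-0.001, -0.001, -1.0]]
wrist_force: [0.4, -8.8, 6.1]
gripper_width: 0.0117
grip_force: 37.5
```

```bash
python3 s.py
```

```text
[0.58609547 0.07901625 0.05874268] 82.6878698456236 [ 0.37542177 -8.8031838   6.13015918] [-1.66599019  0.09076246  0.0089908 ] 0.011729594574232295 16.45
```

Request:
drive_tool(
  targets=[
    [0, 0, 0, 0.04, 255],
    [0, 0, 0, 0.08, 255],
    [0, 0, 0, 0.12, 255],
    [0, 0, 0, 0.16, 255],
    [0, 0, 0, 0.198, 255],
    [0, 0, 0, 0.198, 255],
  ],
)

```text
time: 16.95
ee_pos: [0.5861, 0.0791, 0.0587]
tcp_rot: [[-0.983, -0.182, 0.0], [-0.182, 0.983, -0.001], [-0.0, -0.001, -1.0]]
wrist_force: [0.2, -8.9, 6.0]
gripper_width: 0.0115
grip_force: 37.2
```

Request:
drive_tool(
  targets=[
    [0.001, -0.005, 0, 0, 255],
    [0.002, -0.01, 0, 0, 255],
    [0.003, -0.015, 0, 0, 255],
    [0.0035, -0.019, 0, 0, 255],
    [0.0035, -0.019, 0, 0, 255],
  ],
)

```text
time: 17.37
ee_pos: [0.5868, 0.0744, 0.0587]
tcp_rot: [[-0.984, -0.178, -0.0], [-0.178, 0.984, 0.0], [0.0, 0.0, -1.0]]
wrist_force: [-0.9, -1.8, 5.8]
gripper_width: 0.012
grip_force: 37.1
```

```bash
python3 s.py
```

```text
[0.58684349 0.07439822 0.05869443] 100.26320603085938 [-0.94342358 -1.79221244  5.82108214] [-0.17894484  0.26857064 -0.06662584] 0.01199220137007106 17.3667
```

The spring load has passed to the seat. Releasing with a small opening, then straight up.

Request:
drive_tool(
  targets=[
    [0, -0.002, 0.001, 0, 255],
    [0, -0.002, 0.001, 0, 165],
    [0, -0.002, 0.001, 0, 165],
    [0, -0.002, 0.001, 0, 165],
    [0, -0.002, 0.001, 0, 165],
    [0, -0.002, 0.001, 0, 165],
  ],
)

```text
time: 17.87
ee_pos: [0.5866, 0.0735, 0.0583]
tcp_rot: [[-0.984, -0.179, -0.001], [-0.179, 0.984, 0.0], [0.001, 0.0, -1.0]]
wrist_force: [-0.9, -0.9, -0.5]
gripper_width: 0.0325
grip_force: 0.0
```

```bash
python3 s.py
```

```text
[0.58664949 0.07346633 0.05833889] 100.28256789149422 [-0.91252964 -0.89829804 -0.4687554 ] [0.02408814 0.01175312 0.0072918 ] 0.03249505910677686 17.8667
```

Request:
drive_tool(
  targets=[
    [0, 0, 0.04, 0, 165],
    [0, 0, 0.12, 0, 165],
    [0, 0, 0.25, 0, 165],
    [0, 0, 0.38, 0, 165],
    [0, 0, 0.5, 0, 165],
    [0, 0, 0.5, 0, 165],
  ],
)

```text
time: 18.37
ee_pos: [0.5898, 0.0735, 0.2169]
tcp_rot: [[-0.984, -0.179, 0.011], [-0.179, 0.984, 0.001], [-0.011, -0.001, -1.0]]
wrist_force: [0.1, 0.2, 0.9]
gripper_width: 0.0326
grip_force: 0.0
```

Request:
drive_tool(
  targets=[
    [-0.7, -0.5, 0.2, 0, 165],
    [-0.7, -0.5, 0.2, 0, 165],
    [-0.7, -0.5, 0.2, 0, 165],
    [-0.7, -0.5, 0.2, 0, 165],
    [-0.7, -0.5, 0.2, 0, 165],
    [-0.7, -0.5, 0.2, 0, 165],
    [-0.7, -0.5, 0.2, 0, 165],
    [-0.7, -0.5, 0.2, 0, 165],
    [-0.7, -0.5, 0.2, 0, 165],
  ],
)

```text
time: 19.12
ee_pos: [0.377, -0.077, 0.2695]
tcp_rot: [[-0.984, -0.177, 0.002], [-0.177, 0.984, -0.0], [-0.002, -0.001, -1.0]]
wrist_force: [-0.1, 0.0, -0.3]
gripper_width: 0.0329
grip_force: 0.0
```

```bash
python3 - <<'E'
from h import *
d=get("top"); cv2.imwrite("pics/top3.png",cv2.resize(d["color"][160:320,60:340][...,::-1],None,fx=2.8,fy=2.8)); W=cloud(d)
m=np.zeros(W.shape[:2],bool); m[190:260,200:260]=1; z=W[...,2]
m&=(z>.07)&(z<.1); v,u=np.nonzero(m); P=onplane(d,np.c_[u,v],.086)[:,:2]; print(cv2.minAreaRect((P*1000).astype(np.float32)))
d=get("side"); cv2.imwrite("pics/side3.png",d["color"][...,::-1])
E
python3 s.py
```

```text
((586.4519653320312, 67.10768127441406), (51.45103454589844, 14.01915454864502), 9.883308410644531)
[ 0.37754643 -0.07633923  0.26876973] 100.2904753382345 [-1.09633165 -0.29103406 -0.33938887] [ 0.11295418  0.01964191 -0.0126707 ] 0.032801131465241044 19.2167
```

View pics/top3.png

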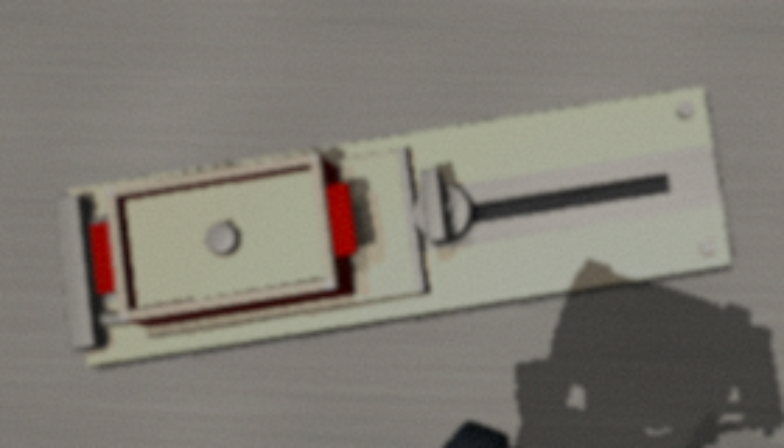

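View pics/side3.png

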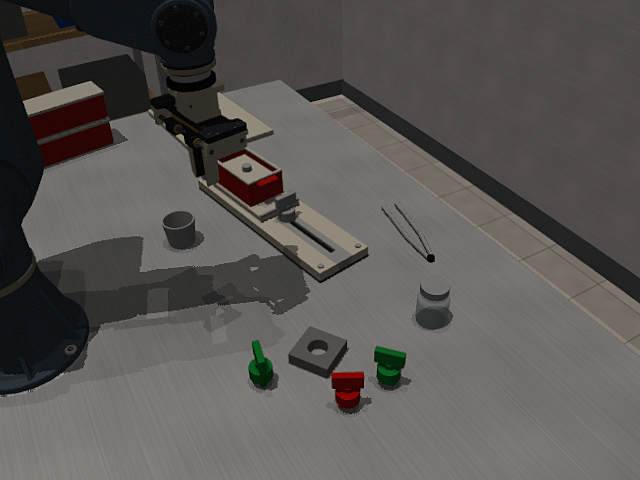

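The stud stands across the slot, with its bar at about (432,205) of the top crop. The barrel is against the carriage plate, which sits about 24 mm forward. The jar, cup, tongs and look-alikes are undisturbed. I'll let a second pass and check that nothing creeps.

Request:
drive_tool(
  targets=[
    [0, 0, 0.03, 0, 165],
    [0, 0, 0.03, 0, 165],
    [0, 0, 0.03, 0, 165],
    [0, 0, 0.03, 0, 165],
    [0, 0, 0.03, 0, 165],
    [0, 0, 0.03, 0, 165],
    [0, 0, 0.03, 0, 165],
    [0, 0, 0.03, 0, 165],
    [0, 0, 0.03, 0, 165],
    [0, 0, 0.03, 0, 165],
    [0, 0, 0.03, 0, 165],
    [0, 0, 0.03, 0, 165],
  ],
)

```text
time: 20.22
ee_pos: [0.377, -0.0767, 0.2777]
tcp_rot: [[-0.984, -0.178, -0.0], [-0.178, 0.984, -0.0], [0.0, -0.0, -1.0]]
wrist_force: [-0.7, 0.1, 0.8]
gripper_width: 0.0329
grip_force: 0.0
```

```bash
python3 - <<'E'
from h import *
d=get("top"); W=cloud(d)
m=np.zeros(W.shape[:2],bool); m[190:260,200:260]=1; z=W[...,2]
m&=(z>.07)&(z<.1); v,u=np.nonzero(m); P=onplane(d,np.c_[u,v],.086)[:,:2]; print(cv2.minAreaRect((P*1000).astype(np.float32)),np.median(z[m]))
E
```

```text
((586.6287231445312, 66.90782165527344), (51.17124938964844, 14.473645210266113), 9.883307456970215) 0.08444764294835416
```

The stud is stable and locked, so I'm handing in.

```bash
python3 -c "
from station import ctrl
print(ctrl.close_job())"
```

```text
the job is handed in; nothing more can be done
None
```

The stud stands locked across the slot and held still for a second after release, with the carriage about 24 mm forward; jar, cup, tongs and look-alikes were left untouched, and the job was handed in at about 20 s with no verdict returned.

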